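# Pin the two halves of a plaster mould together

### The job

The two halves of the plaster mould on the table have to be pinned together before casting. Take the long wooden dowel pin out of its stand, put it upright down the smaller round guide hole in the top of the mould, feel about on the lower half for the hidden, closely fitting blind hole, which may be several millimetres off the middle of the guide hole, and seat the pin fully home in it, then let go. Plaster chips: never let the pin press on the mould with 40 N or more, and leave the short pin, the cup and the clay block where they are.

Things in the scene. Friction and masses are not known exactly. Their poses are not given: they have to be found in the camera images.
- mould: two-part mould of white plaster, fixed to the table, 126 (x) x 96 (y) x 85 mm high; upper half 45 mm, lower half 40 mm thick. Origin: centre of its underside; z up. Two round holes go right through the upper half: the guide hole, 30 mm across, centred 25 mm along +x, and the wider pouring hole (not used), 40 mm across, centred 34 mm along -x
- mould_guide (a point): centre of the guide hole's mouth, level with the mould's top face, 85 mm above the table; mould's axes. A seated long pin has its tip 71 mm below this point; a pin standing on the lower half beside the blind hole, 45 mm below it
- guide_bottom (a point): point on the guide hole's axis on the flat top of the lower half, 40 mm above the table; mould's axes. There the lower half has a black insert with the blind hole (vertical, 14 mm across, 26 mm deep, flat floor). The halves have slipped, so the hole's axis lies 3 to 6.5 mm from this point, in any direction; this is not measured and must be felt for
- pin_stand: dark wooden stand, fixed to the table, 52 (x) x 128 (y) x 40 mm high. Origin: centre of its underside; z up. Two vertical blind holes, 13 mm across and 30 mm deep, at y = +32 and -32 mm; one pin stands in each, either pin in either hole
- long_pin: light wooden dowel pin, 124 mm long, about 60 g: a round shank 12 mm thick and 79 mm long with a 1 mm chamfer at its foot, and above it a square grip 22 x 22 mm and 45 mm high. Origin: centre of the tip (foot) of the shank; z along the pin towards the grip; x and y square to the flats of the grip. It stands upright in the stand, its tip 10 mm above the table
- long_pin_grip (a point): middle of the long pin's square grip, 101.5 mm above its tip; same axes as the pin
- short_pin: a like pin with a shank of only 55 mm (100 mm long in all), not to be used: its grip stands 24 mm lower. Origin and axes as on the long pin
- tea_cup: white handleless cup, 67 x 65 x 59 mm, loose on the table; origin at the centre of its foot; leave alone
- clay_block: grey block of clay, 68 x 88 x 60 mm, loose on the table; origin at the centre of its underside; leave alone
Mind the look-alikes: they are no part of the job. Leave any green look-alike of the long_pin alone.

How it is judged:
By the outcome, as a careful person would: the job done as asked, in the order asked, and still so for the second after the job is handed in, with the robot touching nothing.
It also fails if it takes over 58 s, if anything falls off the work surface, if the arm or the gripper's body presses on something with over 40 N, if the wrist force passes 120 N, or if a joint passes its speed limit or range.

### The arm

A 6-joint arm with a two-finger parallel gripper is mounted at the origin on a cart in front of the work surface, level with it; the furniture and walls round the work are solid. World frame = base frame: x ahead of the robot, y to its left, z up, the work surface at z = 0. Lengths are in m, angles in degrees, forces in N, time in s.
With the tool pointing down it reaches from about 0.3 to 0.75 m from the base axis. Payload 8.5 kg.
Tool frame: the origin (TCP) lies between the finger pads; the fingertips stand 19 mm ahead of it and the grasp point (between the pads) is the TCP; z points along the fingers, y is the line along which they close (so a half turn about z gives the same grasp; the last joint's range is limited). The gripper opens to 85 mm and grips with 20 to 120 N. Pads are 22 mm wide; open, the fingers measure 114 mm over their backs; the gripper's body (76 mm by 85 mm) begins 54 mm behind the grasp point. The pads swing forward as they close: fully open they stand 13 mm farther back than shut.
Start: joints at [-87.622, 21.807, 74.336, -0, 83.858, -12.336], TCP at [0.14, -0.532, 0.25] pointing down, gripper open.
Joint ranges: [-178.18, 178.18], [-50.72, 133.34], [12.68, 142.11], [-81.47, 261.47], [9.98, 163.14], [-165.26, 165.26]. Speed limits (degrees/s): [136.94, 136.94, 180, 180, 180, 180].

### API

Orientations are given as a 3x3 rotation matrix whose columns are the frame's x, y, z axes.
In Python, from rig import env, optics gives the robot as it stands.
- The arm moves only by the tool arm_command, never from a script. Its argument "commands" is one flat list of numbers, 7 for each row, row after row: the closure, from -1 (fully open) to 1 (shut), so that 0 is half open, then the shift along the tool's x, y, z as a fraction of full scale, then the turn, a rotation vector about the tool's x, y, z as a fraction of full scale. A call has 1 to 12 rows; each row is the pose to reach, as a shift and turn from the pose commanded when the call began, along the tool's axes at that moment; what a row does not reach only later rows make up. Full scale, the value 1, is 500 mm for a shift and 120 degrees for a turn. A row lasts 1/12 s, in which the tool goes at most 41.7 mm and 7.16 degrees, less where a joint would pass 70% of its speed; a pose out of reach is approached as far as the arm can. A call with a number of a shift or a turn outside -1 to 1 is refused whole. A call with a gripper value outside its range is refused whole. The fingers move at their own pace and stop on an object; "newtons" is the grip in N (left out, the last holds). Time passes only in rows, so rows that repeat a pose let the fingers close. It gives the time, the measured TCP pose, the force, the opening and the grip force at its end, in the units of the state.
- env.observe(): the state, without advancing time (a new reading comes with each control period).
- optics.get_image(name): name is "side" or "top" or "wrist"; returns a dict with "image" (480x640x3 uint8, red, green, blue), "intrinsics" (3x3 intrinsics, pixels), "origin" and "orientation" of the camera in the world; the wrist camera has in their place "tool_from_camera" (4x4, takes a point from camera to tool coordinates, whose origin is the TCP and whose axes are the flange's). Camera axes: x right, y down, z forward; pixel columns grow to the right and rows downward; lengths in m; the calibration is good to about 2 mm. A picture is of the moment at which its call begins: read the wrist's pose just before it. There is no depth.
- env.close_job(): hands the job in; it is judged then, once.
The state is a dict: "time_s": time; "q": joint angles; "qvel": joint speeds; "joint_efforts": joint torques, N m; "position": TCP position; "tool_rot": TCP orientation; "ft_force": force on the tool from outside, world axes, zero at the start; "wrist_torque": the same for the moment, N m; "grip_width": finger opening in m; "gripper_force": force on a finger pad.
Only numpy, scipy, OpenCV 4.12 (cv2) and the standard library are available. Lean on these libraries where they do the work, as an engineer would, in place of code of your own. Each camera call takes 0.05 s, during which the arm holds its last target. There are 200 camera calls.

## Working session

There is one attempt and no reset: what is moved stays moved. The work goes in short steps, Python scripts to look and compute and a tool call to move; the robot and the scene stay as the last step left them, time stands still between calls to the robot, and variables do not carry over. Pictures are saved under pics/ and viewed, at most 10 in all, crops included, and the job is handed in when it is done.

Besides the shell and the picture viewer there is one more tool, called after "Call:" as name(argument=value, ...) on one line, values as JSON. arm_command: Moves the arm, as the interface text tells. Shift numbers are shares of 500 mm and turn numbers shares of 120 degrees, none past 1 either way. Its arguments: {"type":"object","properties":{"commands":{"type":"array","items":{"type":"number"}},"newtons":{"type":"number"}},"required":["commands"]}

```bash
mkdir -p pics; cat > h.py <<'E'
import numpy as np, cv2
from rig import env, optics
def shot(n,f):
    s=env.observe(); d=optics.get_image(n); cv2.imwrite('pics/'+f,d['image'][:,:,::-1])
    K=np.array(d['intrinsics'])
    if n=='wrist':
        T=np.array(d['tool_from_camera']); R=np.array(s['tool_rot'])
        o=R@T[:3,3]+s['position']; R=R@T[:3,:3]
    else: o=np.array(d['origin']); R=np.array(d['orientation'])
    np.savez('pics/'+f+'.npz',K=K,o=o,R=R); return d['image']
def px(f,u,v,z):
    c=np.load('pics/'+f+'.npz'); r=c['R']@np.linalg.solve(c['K'],[u,v,1]); return c['o']+r*(z-c['o'][2])/r[2]
def proj(f,p):
    c=np.load('pics/'+f+'.npz'); q=c['K']@(c['R'].T@(np.array(p)-c['o'])); return q[:2]/q[2]
E
python3 - <<'E'
from h import *
a=shot('top','top1.png'); b=shot('side','side1.png')
s=env.observe(); print(s['time_s'],s['position'],np.round(s['tool_rot'],3),s['ft_force'])
for f in('top1.png','side1.png'):
  c=np.load('pics/'+f+'.npz');print(c['o'],c['R'].round(3),c['K'][0])
E
```

```text
0.1 [ 0.13965914 -0.53173062  0.24978982] [[ 0.967  0.254 -0.   ]
 [ 0.254 -0.967  0.001]
 [ 0.    -0.001 -1.   ]] [ 0.0453323   0.07157394 -0.02903634]
[ 0.33251235 -0.13044235  1.2965007 ] [[-0.015 -0.986  0.165]
 [-1.     0.018  0.016]
 [-0.019 -0.165 -0.986]] [436.75819661   0.         322.55007664]
[-0.11583833 -1.05387625  0.7266652 ] [[ 0.83  -0.259  0.494]
 [-0.557 -0.422  0.715]
 [ 0.023 -0.869 -0.494]] [543.63586852   0.         325.47277321]
```

View pics/top1.png

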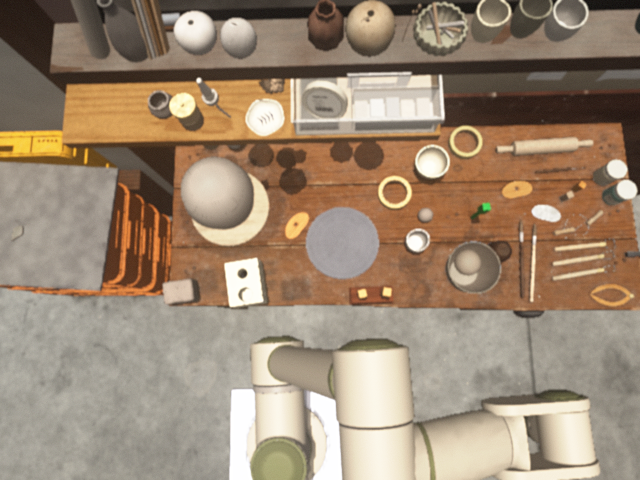

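View pics/side1.png

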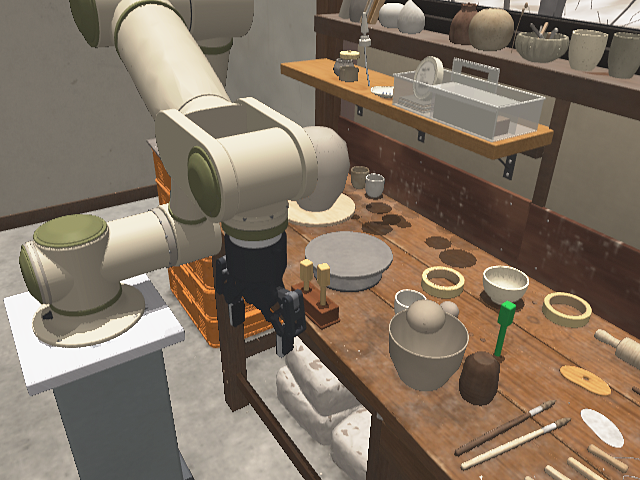

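The top view shows the stand at (372,294) with grips at (362,294) and (386,292), the mould at (244,283) and the clay block at (180,291). The small cup is at (417,240). Candidates for the long pin are the two stand pins (side view 306,270 and 323,275) and the green look-alike (top 485,208; side 505,315), which I rule out by colour. I'll check the height of the two stand pins next.

```bash
python3 - <<'E'
from h import *
a=cv2.imread('pics/top1.png'); b=cv2.imread('pics/side1.png')
A=cv2.resize(a[250:315,220:400],None,fx=4.4,fy=4.4,interpolation=2)
B=cv2.resize(b[250:335,275:365],None,fx=3.4,fy=3.4,interpolation=2)
o=np.zeros((600,792,3),np.uint8);o[:A.shape[0],:A.shape[1]]=A[:,:792];o[300:300+B.shape[0],:B.shape[1]]=B
cv2.imwrite('pics/c1.png',o)
f='top1.png'
for u,v in((362,294),(386,292)):
  for z in (.134,.11):
    p=px(f,u,v,z);print(u,z,p.round(3),proj('side1.png',p).round(1),proj('side1.png',[p[0],p[1],.04]).round(1))
for u,v in((226,262),(257,260),(264,302),(229,306),(242,272),(248,295)):print(u,v,px(f,u,v,.085).round(3))
E
```

```text
362 0.134 [ 0.407 -0.214  0.134] [303.  251.9] [302.9 288.5]
362 0.11 [ 0.408 -0.215  0.11 ] [304.  261.7] [303.9 288.6]
386 0.134 [ 0.411 -0.277  0.134] [321.2 265. ] [320.4 302.4]
386 0.11 [ 0.413 -0.28   0.11 ] [322.5 275.3] [321.8 302.9]
226 262 [0.506 0.162 0.085]
257 260 [0.51  0.074 0.085]
264 302 [0.393 0.054 0.085]
229 306 [0.383 0.151 0.085]
242 272 [0.477 0.116 0.085]
248 295 [0.413 0.099 0.085]
```

View pics/c1.png

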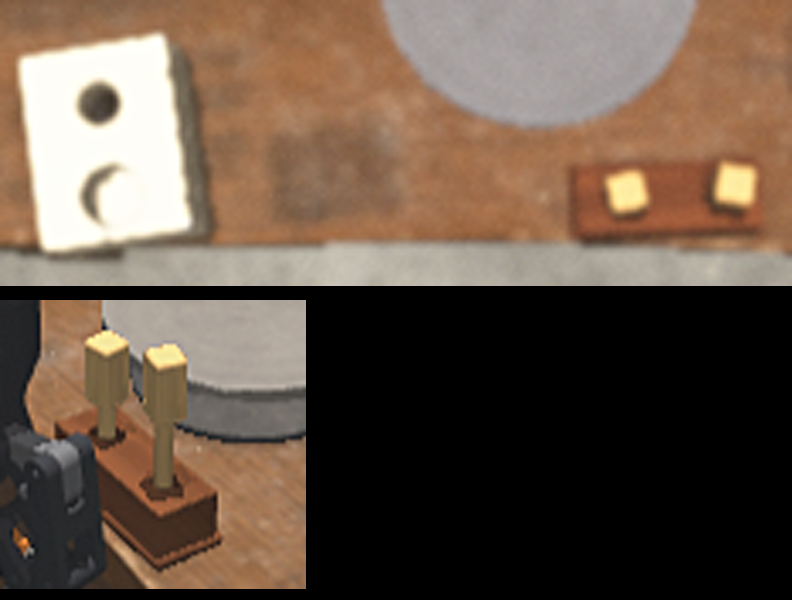

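The long pin is the one with the longer bare shank, at crop (165,450), which is the -y pin at top (387,292), about (0.411,-0.28). The guide hole is at top (242.5,273.4), about (0.475,0.115). I'll go above the pin with the fingers closing along world x, which keeps them clear of the short pin.

Call:
arm_command(commands=[-1, 0.652, -0.35, -0.06, 0, 0, -0.625, -1, 0.652, -0.35, -0.06, 0, 0, -0.625, -1, 0.652, -0.35, -0.06, 0, 0, -0.625, -1, 0.652, -0.35, -0.06, 0, 0, -0.625, -1, 0.652, -0.35, -0.06, 0, 0, -0.625, -1, 0.652, -0.35, -0.06, 0, 0, -0.625, -1, 0.652, -0.35, -0.06, 0, 0, -0.625, -1, 0.652, -0.35, -0.06, 0, 0, -0.625, -1, 0.652, -0.35, -0.06, 0, 0, -0.625, -1, 0.652, -0.35, -0.06, 0, 0, -0.625, -1, 0.652, -0.35, -0.06, 0, 0, -0.625, -1, 0.652, -0.35, -0.06, 0, 0, -0.625])

```text
time_s: 1.1
position: [0.4109, -0.2792, 0.28]
tool_rot: [[0.001, 1.0, -0.001], [1.0, -0.001, 0.001], [0.001, -0.001, -1.0]]
ft_force: [-0.1, 0.1, -0.8]
grip_width: 0.0856
gripper_force: 0.0
```

```bash
python3 - <<'E'
from h import *
shot('wrist','w1.png')
s=env.observe(); print(s['time_s'],s['position'],np.round(s['tool_rot'],3),s['ft_force'],np.round(s['q']))
print(proj('w1.png',[.411,-.28,.134]))
E
```

```text
1.15 [ 0.41060671 -0.27959609  0.28003295] [[ 0.006  1.    -0.001]
 [ 1.    -0.006  0.001]
 [ 0.001 -0.001 -1.   ]] [-0.45888857  0.34389187 -0.23850479] [-48.  15.  79.  -0.  86. -48.]
[322.48282672 228.39569394]
```

View pics/w1.png

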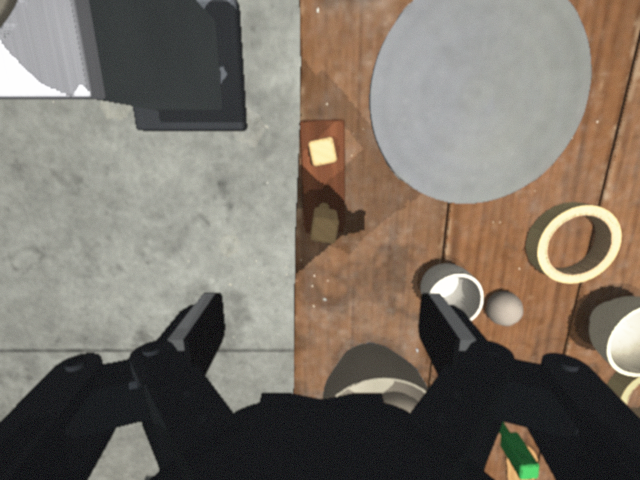

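The wrist view shows the short pin bright at (322,151) and the long pin in shadow at about (324,222). I'll enlarge that crop to get the pin's centre and yaw.

```bash
python3 - <<'E'
from h import *
b=cv2.imread('pics/w1.png')[190:260,290:370]
cv2.imwrite('pics/c2.png',cv2.resize(np.clip(b.astype(float)*2.5,0,255).astype(np.uint8),None,fx=8,fy=8,interpolation=2))
print(proj('w1.png',[.411,-.28,.09]),proj('w1.png',[.411,-.28,.134]),proj('w1.png',[.411+.022,-.28,.134]))
E
```

```text
[322.35662006 216.66446834] [322.48282672 228.39569394] [348.49705493 228.34752624]
```

View pics/c2.png

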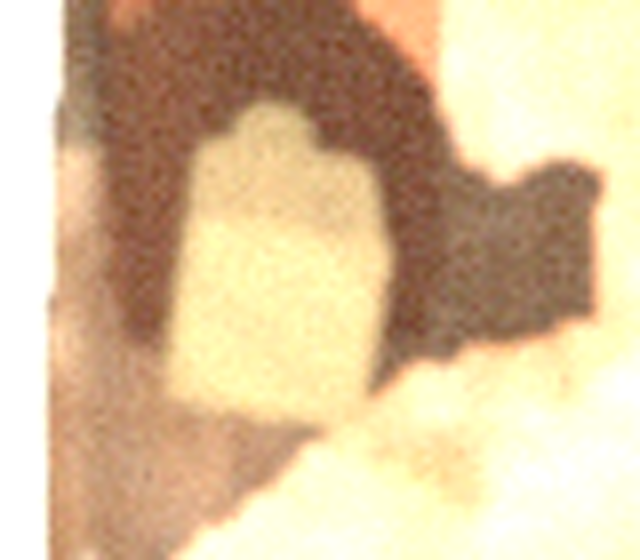

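Call:
arm_command(commands=[-1, 0.004, 0.004, 0.06, 0, 0, 0.067, -1, -0.004, 0.004, 0.12, 0, 0, 0.067, -1, -0.004, 0.004, 0.18, 0, 0, 0.067, -1, -0.004, 0.004, 0.24, 0, 0, 0.067, -1, -0.004, 0.004, 0.3, 0, 0, 0.067, -1, -0.004, 0.004, 0.332, 0, 0, 0.067, -1, -0.004, 0.004, 0.332, 0, 0, 0.067, 1, -0.004, 0.004, 0.332, 0, 0, 0.067, 1, -0.004, 0.004, 0.332, 0, 0, 0.067, 1, -0.004, 0.004, 0.332, 0, 0, 0.067, 1, -0.004, 0.004, 0.332, 0, 0, 0.067, 1, -0.004, 0.004, 0.332, 0, 0, 0.067], newtons=60)

```text
time_s: 2.15
position: [0.4127, -0.2821, 0.1152]
tool_rot: [[0.145, 0.989, 0.001], [0.989, -0.145, -0.001], [-0.001, 0.001, -1.0]]
ft_force: [0.1, -0.4, -0.2]
grip_width: 0.0256
gripper_force: 0.0
```

Call:
arm_command(commands=[1, 0, 0, 0, 0, 0, 0, 1, 0, 0, 0, 0, 0, 0, 1, 0, 0, 0, 0, 0, 0, 1, 0, 0, 0, 0, 0, 0])

```text
time_s: 2.48
position: [0.4128, -0.2822, 0.1151]
tool_rot: [[0.145, 0.989, 0.001], [0.989, -0.145, -0.001], [-0.001, 0.001, -1.0]]
ft_force: [-1.1, -0.5, 6.0]
grip_width: 0.0214
gripper_force: 58.6
```

Call:
arm_command(commands=[1, 0, 0, -0.05, 0, 0, 0, 1, 0, 0, -0.12, 0, 0, 0, 1, 0, 0, -0.2, 0, 0, 0, 1, 0, 0, -0.27, 0, 0, 0, 1, 0.08, 0.003, -0.27, 0, 0, 0, 1, 0.16, 0.006, -0.27, 0, 0, 0, 1, 0.24, 0.01, -0.27, 0, 0, 0, 1, 0.32, 0.013, -0.27, 0, 0, 0, 1, 0.4, 0.016, -0.27, 0, 0, 0, 1, 0.48, 0.019, -0.27, 0, 0, 0, 1, 0.56, 0.022, -0.27, 0, 0, 0, 1, 0.62, 0.025, -0.27, 0, 0, 0])

```text
time_s: 3.48
position: [0.4695, 0.0259, 0.2495]
tool_rot: [[0.144, 0.99, 0.0], [0.99, -0.144, 0.0], [0.0, -0.0, -1.0]]
ft_force: [1.2, -1.1, -0.4]
grip_width: 0.0215
gripper_force: 60.5
```

Call:
arm_command(commands=[1, 0.03, 0, 0, 0, 0, 0, 1, 0.054, 0.002, 0, 0, 0, 0, 1, 0.054, 0.002, 0, 0, 0, 0])

```text
time_s: 3.73
position: [0.4746, 0.0515, 0.2493]
tool_rot: [[0.142, 0.99, -0.0], [0.99, -0.142, 0.001], [0.0, -0.0, -1.0]]
ft_force: [-0.1, 0.3, -1.8]
grip_width: 0.0213
gripper_force: 60.5
```

```bash
python3 - <<'E'
from h import *
shot('wrist','w2.png'); shot('side','s2.png'); shot('top','t2.png')
s=env.observe(); print(s['time_s'],s['position'],np.round(s['tool_rot'],3),s['ft_force'],s['grip_width'],np.round(s['q']))
print(proj('w2.png',[.475,.115,.085]))
E
```

```text
3.8833 [0.47455873 0.04913136 0.24926209] [[ 0.145  0.989 -0.   ]
 [ 0.989 -0.145 -0.   ]
 [-0.    -0.    -1.   ]] [ 0.03324046 -0.80201101 -1.49055235] 0.021454254667026024 [-8. 15. 85. -0. 80.  0.]
[311.9019038  149.72493974]
```

View pics/w2.png

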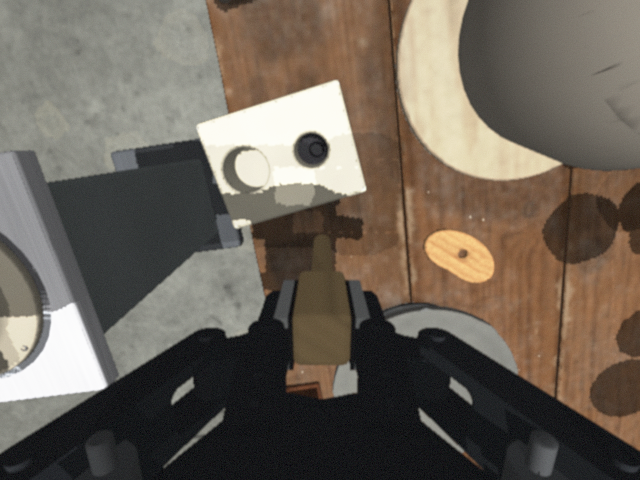

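The wrist view shows the pin held straight with its tip at about (321,238). The guide mouth is at (312,149), with what looks like the blind hole inside at about (317,148). I'll enlarge it.

```bash
python3 - <<'E'
from h import *
b=cv2.imread('pics/w2.png')
g=np.clip((b[124:174,287:337].astype(float)/255)**.45*255,0,255).astype(np.uint8)
t=np.clip((b[215:265,296:346].astype(float)/255)**.6*255,0,255).astype(np.uint8)
o=np.hstack([cv2.resize(i,None,fx=8,fy=8,interpolation=2) for i in(g,t)]); cv2.imwrite('pics/c3.png',o)
R=np.array(env.observe()['tool_rot']);p=np.array(env.observe()['position'])
print(proj('w2.png',p-[0,0,.1051]))
c=px('w2.png',312,149,.085);print(c,proj('w2.png',c-[0,0,.045]))
for d in([.01,0,0],[0,.01,0]):print(proj('w2.png',c+d)-[312,149])
E
```

```text
[322.70740796 244.90047397]
[0.47517108 0.11557278 0.085     ] [313.2606451  147.64137905]
[11.74089463 -1.75475971]
[ -1.80633325 -12.26463946]
```

View pics/c3.png

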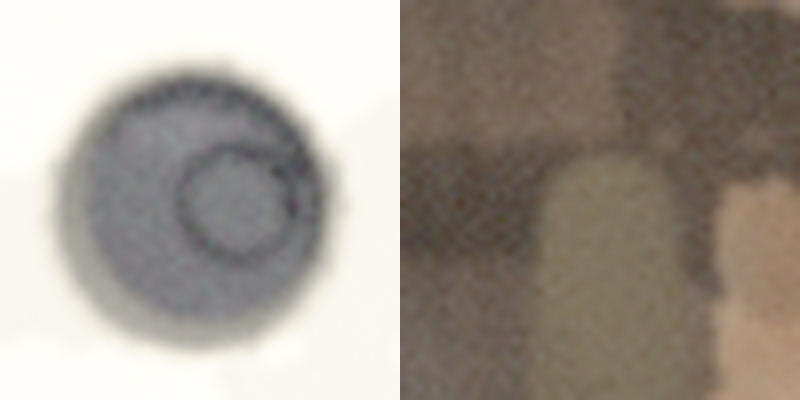

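The dark ring at crop (237,203), full image (316.6,149.4), is 14 px wide, which fits a 14 mm hole at z=0.04. The mouth centre is (311.1,149.9). I'll take the ring as a first guess and feel for the hole from there.

```bash
python3 - <<'E'
from h import *
f='w2.png'
m=px(f,311.1,149.9,.085); h=px(f,316.6,149.4,.04); t=px(f,321.9,242,.144)
s=env.observe();R=np.array(s['tool_rot']);p=np.array(s['position'])
print(m,h,'off',(h-m)*1e3,'tip-tcp',(t-p)*1e3,p)
for a in (h-t,h-p): print((R.T@a)*1e3)
# top-view check of ring/mouth: mouth
im=cv2.imread('pics/t2.png'); g=im[...].min(2)
print(px('top1.png',242.5,273.4,.085))
E
```

```text
[0.47430867 0.11495539 0.085     ] [0.4781461  0.11347023 0.04      ] off [  3.83743724  -1.48515786 -45.        ] tip-tcp [  -0.27395104    2.22472352 -105.26209299] [0.47455873 0.04913136 0.24926209]
[ 62.03957517  -5.16330803 103.98801885]
[ 64.22342448  -5.73252149 209.24978523]
[0.4731119  0.11477717 0.085     ]
```

Call:
arm_command(commands=[1, 0.06, -0.005, 0, 0, 0, 0, 1, 0.126, -0.011, 0, 0, 0, 0, 1, 0.126, -0.011, 0.05, 0, 0, 0, 1, 0.126, -0.011, 0.09, 0, 0, 0, 1, 0.126, -0.011, 0.09, 0, 0, 0, 1, 0.126, -0.011, 0.09, 0, 0, 0])

```text
time_s: 4.38
position: [0.4783, 0.1119, 0.2042]
tool_rot: [[0.146, 0.989, -0.002], [0.989, -0.146, -0.0], [-0.0, -0.002, -1.0]]
ft_force: [1.3, 0.4, -0.6]
grip_width: 0.0216
gripper_force: 60.5
```

```bash
python3 - <<'E'
from h import *
w=shot('wrist','w3.png')[:,:,::-1]; shot('side','s3.png')
s=env.observe(); print(s['time_s'],s['position'],np.round(s['tool_rot'],3),s['ft_force'])
p=np.array(s['position']);print(proj('w3.png',p-[0,0,.1051]),proj('w3.png',[.4743,.115,.085]), proj('w3.png',[.478,.1135,.04]))
q=proj('s3.png',[.476,.114,.09]);print(q)
W=cv2.resize(w[170:320,240:400],None,fx=4,fy=4,interpolation=2)
S=cv2.imread('pics/s3.png');u,v=q.astype(int);u0=max(u-50,0);S=S[v-60:v+40,u0:u0+80];print(u0,v-60);S=cv2.resize(S,None,fx=2,fy=2)
o=np.zeros((600,800,3),np.uint8);o[:W.shape[0],:W.shape[1]]=np.clip((W/255.)**.6*255,0,255);o[:S.shape[0],640:640+S.shape[1]]=S[:,:160];cv2.imwrite('pics/c4.png',o)
E
```

```text
4.4833 [0.4790267  0.11200321 0.2055579 ] [[ 0.146  0.989  0.002]
 [ 0.989 -0.146 -0.   ]
 [ 0.     0.002 -1.   ]] [-0.34211233  0.27142123  0.00608316]
[323.54604901 241.93784451] [316.76842735 233.04827683] [321.84544871 220.30991844]
[259.9355045  205.05708292]
209 145
```

View pics/c4.png

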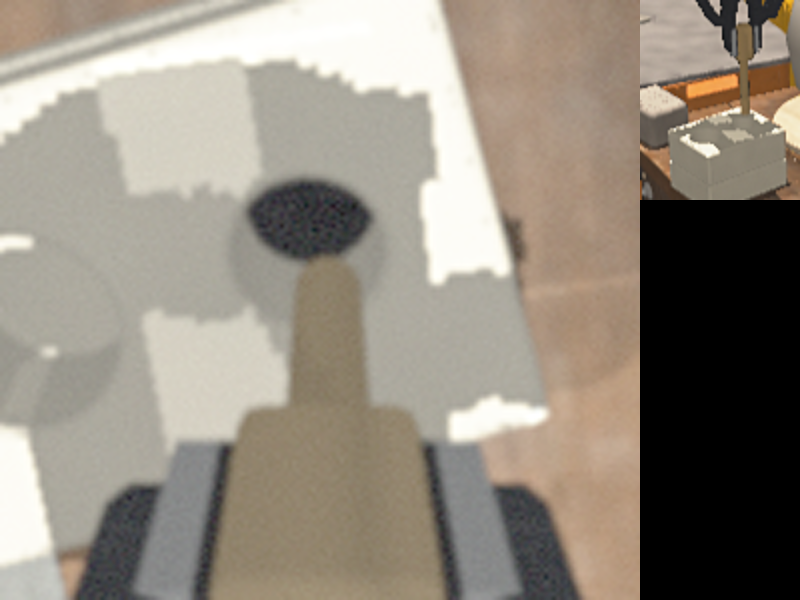

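The crop shows the tip at about (325,283) and the mouth centred at (307,252). Both match the projections to within about 1.5 mm, so the tip is inside the mouth's outline and near the ring. I'll descend in steps.

Call:
arm_command(commands=[1, 0, 0.001, 0.03, 0, 0, 0, 1, 0, 0.001, 0.06, 0, 0, 0, 1, 0, 0.001, 0.09, 0, 0, 0, 1, 0, 0.001, 0.108, 0, 0, 0, 1, 0, 0.001, 0.108, 0, 0, 0, 1, 0, 0.001, 0.108, 0, 0, 0])

```text
time_s: 4.98
position: [0.4793, 0.1124, 0.1511]
tool_rot: [[0.145, 0.989, 0.001], [0.989, -0.145, 0.0], [0.0, 0.001, -1.0]]
ft_force: [-0.6, 0.1, -0.1]
grip_width: 0.0212
gripper_force: 60.5
```

Call:
arm_command(commands=[1, 0, 0, 0.002, 0, 0, 0, 1, 0, 0, 0.004, 0, 0, 0, 1, 0, 0, 0.006, 0, 0, 0, 1, 0, 0, 0.008, 0, 0, 0, 1, 0, 0, 0.008, 0, 0, 0])

```text
time_s: 5.4
position: [0.4789, 0.1127, 0.1463]
tool_rot: [[0.145, 0.989, 0.0], [0.989, -0.145, -0.0], [0.0, 0.0, -1.0]]
ft_force: [0.2, -1.0, -0.8]
grip_width: 0.0213
gripper_force: 60.5
```

Next come 1 mm steps through the contact height.

Call:
arm_command(commands=[1, 0, 0, 0.001, 0, 0, 0, 1, 0, 0, 0.002, 0, 0, 0, 1, 0, 0, 0.003, 0, 0, 0, 1, 0, 0, 0.003, 0, 0, 0])

```text
time_s: 5.73
position: [0.4788, 0.1127, 0.1447]
tool_rot: [[0.145, 0.989, -0.0], [0.989, -0.145, 0.0], [-0.0, -0.0, -1.0]]
ft_force: [-0.3, -1.0, -1.3]
grip_width: 0.0212
gripper_force: 60.5
```

Call:
arm_command(commands=[1, 0, 0, 0.001, 0, 0, 0, 1, 0, 0, 0.001, 0, 0, 0])

```text
time_s: 5.9
position: [0.4789, 0.1127, 0.1443]
tool_rot: [[0.145, 0.989, -0.0], [0.989, -0.145, -0.0], [-0.0, -0.0, -1.0]]
ft_force: [-0.6, 0.0, -1.1]
grip_width: 0.0211
gripper_force: 60.5
```

Call:
arm_command(commands=[1, 0, 0, 0.001, 0, 0, 0, 1, 0, 0, 0.002, 0, 0, 0, 1, 0, 0, 0.002, 0, 0, 0])

```text
time_s: 6.15
position: [0.4788, 0.1127, 0.1432]
tool_rot: [[0.145, 0.989, -0.0], [0.989, -0.145, 0.0], [-0.0, -0.0, -1.0]]
ft_force: [-0.1, -0.4, -0.8]
grip_width: 0.0213
gripper_force: 60.5
```

Call:
arm_command(commands=[1, 0, 0, 0.001, 0, 0, 0, 1, 0, 0, 0.002, 0, 0, 0, 1, 0, 0, 0.002, 0, 0, 0])

```text
time_s: 6.4
position: [0.4788, 0.1126, 0.1422]
tool_rot: [[0.145, 0.989, -0.0], [0.989, -0.145, 0.0], [-0.0, -0.0, -1.0]]
ft_force: [0.3, -0.2, -0.1]
grip_width: 0.0218
gripper_force: 60.5
```

Call:
arm_command(commands=[1, 0, 0, 0.002, 0, 0, 0, 1, 0, 0, 0.004, 0, 0, 0, 1, 0, 0, 0.004, 0, 0, 0])

```text
time_s: 6.65
position: [0.4788, 0.1127, 0.1401]
tool_rot: [[0.145, 0.989, -0.0], [0.989, -0.145, 0.0], [-0.0, -0.0, -1.0]]
ft_force: [0.2, 0.3, -0.2]
grip_width: 0.0212
gripper_force: 60.5
```

Call:
arm_command(commands=[1, 0, 0, 0.002, 0, 0, 0, 1, 0, 0, 0.004, 0, 0, 0, 1, 0, 0, 0.004, 0, 0, 0])

```text
time_s: 6.9
position: [0.4788, 0.1127, 0.1381]
tool_rot: [[0.145, 0.989, -0.0], [0.989, -0.145, 0.0], [-0.0, -0.0, -1.0]]
ft_force: [-0.3, -1.6, -1.7]
grip_width: 0.0212
gripper_force: 60.5
```

The tip is about 7 mm below the lower half's top with no force, so it is in the blind hole.

Call:
arm_command(commands=[1, 0, 0, 0.002, 0, 0, 0, 1, 0, 0, 0.004, 0, 0, 0, 1, 0, 0, 0.006, 0, 0, 0, 1, 0, 0, 0.008, 0, 0, 0, 1, 0, 0, 0.01, 0, 0, 0, 1, 0, 0, 0.01, 0, 0, 0])

```text
time_s: 7.4
position: [0.4788, 0.1126, 0.1331]
tool_rot: [[0.145, 0.989, -0.0], [0.989, -0.145, -0.0], [-0.0, -0.0, -1.0]]
ft_force: [-0.1, 0.8, -1.9]
grip_width: 0.0213
gripper_force: 60.5
```

Call:
arm_command(commands=[1, 0, 0, 0.002, 0, 0, 0, 1, 0, 0, 0.004, 0, 0, 0, 1, 0, 0, 0.006, 0, 0, 0, 1, 0, 0, 0.008, 0, 0, 0, 1, 0, 0, 0.01, 0, 0, 0, 1, 0, 0, 0.01, 0, 0, 0])

```text
time_s: 7.9
position: [0.4788, 0.1126, 0.1281]
tool_rot: [[0.145, 0.989, -0.0], [0.989, -0.145, 0.0], [-0.0, -0.0, -1.0]]
ft_force: [-0.7, 0.6, -1.3]
grip_width: 0.0212
gripper_force: 60.5
```

Call:
arm_command(commands=[1, 0, 0, 0.002, 0, 0, 0, 1, 0, 0, 0.004, 0, 0, 0, 1, 0, 0, 0.006, 0, 0, 0, 1, 0, 0, 0.006, 0, 0, 0])

```text
time_s: 8.23
position: [0.4788, 0.1126, 0.1251]
tool_rot: [[0.145, 0.989, -0.0], [0.989, -0.145, -0.0], [-0.0, -0.0, -1.0]]
ft_force: [-0.7, -0.2, -1.3]
grip_width: 0.0214
gripper_force: 60.5
```

Call:
arm_command(commands=[1, 0, 0, 0.002, 0, 0, 0, 1, 0, 0, 0.004, 0, 0, 0, 1, 0, 0, 0.006, 0, 0, 0, 1, 0, 0, 0.008, 0, 0, 0, 1, 0, 0, 0.008, 0, 0, 0])

```text
time_s: 8.65
position: [0.4788, 0.1126, 0.1211]
tool_rot: [[0.145, 0.989, -0.0], [0.989, -0.145, 0.0], [-0.0, -0.0, -1.0]]
ft_force: [0.2, 0.8, -1.0]
grip_width: 0.0211
gripper_force: 60.5
```

Call:
arm_command(commands=[1, 0, 0, 0.001, 0, 0, 0, 1, 0, 0, 0.002, 0, 0, 0, 1, 0, 0, 0.002, 0, 0, 0])

```text
time_s: 8.9
position: [0.4789, 0.1127, 0.1203]
tool_rot: [[0.145, 0.989, -0.0], [0.989, -0.145, 0.0], [0.0, -0.0, -1.0]]
ft_force: [-0.4, 0.7, -0.2]
grip_width: 0.0213
gripper_force: 60.5
```

Call:
arm_command(commands=[1, 0, 0, 0.001, 0, 0, 0, 1, 0, 0, 0.001, 0, 0, 0])

```text
time_s: 9.07
position: [0.4788, 0.1127, 0.1198]
tool_rot: [[0.145, 0.989, -0.0], [0.989, -0.145, 0.0], [0.0, -0.0, -1.0]]
ft_force: [-0.9, -0.4, -0.4]
grip_width: 0.0212
gripper_force: 60.5
```

Call:
arm_command(commands=[1, 0, 0, 0.001, 0, 0, 0, 1, 0, 0, 0.001, 0, 0, 0])

```text
time_s: 9.23
position: [0.4788, 0.1127, 0.1192]
tool_rot: [[0.145, 0.989, -0.0], [0.989, -0.145, 0.0], [0.0, -0.0, -1.0]]
ft_force: [0.5, 0.3, -1.1]
grip_width: 0.0208
gripper_force: 60.5
```

Call:
arm_command(commands=[1, 0, 0, 0.001, 0, 0, 0, 1, 0, 0, 0.001, 0, 0, 0])

```text
time_s: 9.4
position: [0.4789, 0.1127, 0.119]
tool_rot: [[0.145, 0.989, 0.0], [0.989, -0.145, -0.0], [0.0, 0.0, -1.0]]
ft_force: [0.6, -0.7, 0.5]
grip_width: 0.0216
gripper_force: 60.7
```

Call:
arm_command(commands=[1, 0, 0, 0.0006, 0, 0, 0, 1, 0, 0, 0.0006, 0, 0, 0])

```text
time_s: 9.57
position: [0.479, 0.1127, 0.119]
tool_rot: [[0.145, 0.989, 0.001], [0.989, -0.145, 0.0], [0.0, 0.001, -1.0]]
ft_force: [-1.2, -0.2, 5.8]
grip_width: 0.0212
gripper_force: 61.3
```

Contact came at TCP z 0.119, the expected floor depth of 71 mm below the mouth. I'll release and withdraw straight up.

Call:
arm_command(commands=[0, 0, 0, 0, 0, 0, 0, 0, 0, 0, 0, 0, 0, 0, 0, 0, 0, 0, 0, 0, 0, 0, 0, 0, 0, 0, 0, 0, 0, 0, 0, 0, 0, 0, 0, 0, 0, 0, 0, 0, 0, 0])

```text
time_s: 10.07
position: [0.4789, 0.1127, 0.1185]
tool_rot: [[0.145, 0.989, -0.0], [0.989, -0.145, 0.0], [0.0, -0.0, -1.0]]
ft_force: [-0.1, 0.7, -0.3]
grip_width: 0.043
gripper_force: 0.0
```

Call:
arm_command(commands=[0, 0, 0, -0.02, 0, 0, 0, 0, 0, 0, -0.05, 0, 0, 0, 0, 0, 0, -0.1, 0, 0, 0, 0, 0, 0, -0.16, 0, 0, 0, 0, 0, 0, -0.22, 0, 0, 0, 0, -0.06, 0, -0.25, 0, 0, 0, 0, -0.12, 0, -0.25, 0, 0, 0, 0, -0.12, 0, -0.25, 0, 0, 0])

```text
time_s: 10.73
position: [0.4701, 0.0502, 0.2445]
tool_rot: [[0.147, 0.989, 0.002], [0.989, -0.147, -0.002], [-0.001, 0.002, -1.0]]
ft_force: [0.2, -0.3, -0.4]
grip_width: 0.0432
gripper_force: 0.0
```

```bash
python3 - <<'E'
from h import *
w=shot('wrist','w4.png')[:,:,::-1]; shot('side','s4.png')
s=env.observe(); print(s['time_s'],s['position'],s['ft_force'],s['grip_width'])
b=[.478,.1135,.093];t=[.478,.1135,.138];q=proj('s4.png',t);print(q,proj('s4.png',b),proj('w4.png',b),proj('w4.png',t))
u,v=q.astype(int);u0=max(u-60,0);v0=v-50
S=cv2.resize(cv2.imread('pics/s4.png')[v0:v0+110,u0:u0+130],None,fx=3,fy=3,interpolation=2)
W=cv2.resize(w,None,fx=.62,fy=.62);o=np.zeros((340,800,3),np.uint8);o[:W.shape[0],:W.shape[1]]=W;o[:S.shape[0],400:400+S.shape[1]]=S;print(u0,v0);cv2.imwrite('pics/c5.png',o)
E
```

```text
10.8333 [0.47008091 0.05270656 0.24356578] [-0.73304313  0.46007202 -0.37480631] 0.042457640536610594
[260.03235432 188.39684431] [260.65372759 203.937546  ] [319.82965874 148.69125907] [319.68972516 150.71202044]
200 138
```

View pics/c5.png

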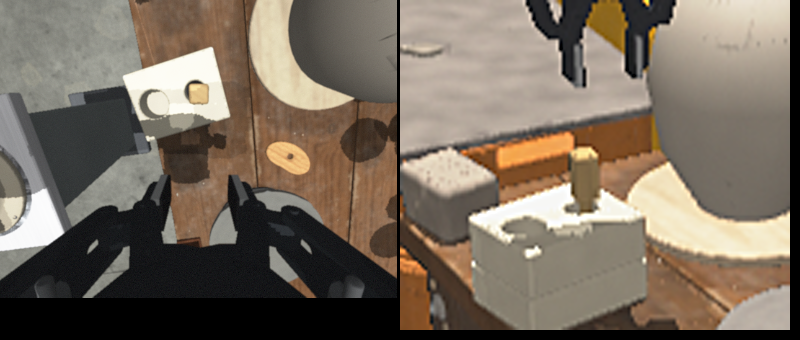

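The pin stands upright and free in the guide hole. Its top in the side view is at about (261,187), against (260,188) predicted for a fully seated pin, and the gripper is clear. I'll hand the job in.

```bash
python3 -c "
from rig import env
print(env.close_job())"
```

```text
the job is handed in; nothing more can be done
None
```

The long pin is fully seated in the blind hole and released, and the job was handed in at about 10.8 s; the wrist force readings between moves stayed at or below about 6 N, and the short pin, cup and clay block were not touched.

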